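# Tuck the flashing under the nest-box shingle

### The job

Pick up the L-shaped metal flashing strip and slide its flat leg under the lapped shingle on the nest-box roof board, all the way home against the hidden batten, square to the shingle and with neither end sticking out past the shingle's sides. Do not lift the shingle with strip or fingers, and leave the tools lying around alone. Finish while holding the strip pressed firmly flat on the board, ready for nailing: do not let go.

Things in the scene. Friction and masses are not known exactly. Their poses are not given: they have to be found in the camera images.
- flashing: loose aluminium L-strip, about 120 g, flat leg down on the bench, upright flange up. Origin: centre of the flat leg's underside; z up, y along its 140 mm length, +x from flange to free leading edge. Flat leg 90 mm (x -45 to +45), 3 mm thick. Flange folded double, 8 mm thick (x -45 to -37), 140 mm long, its top 39 mm above the underside: to be gripped there from above, a finger either side.
- nose (a point): middle of the flashing's leading edge, at its underside: 45 mm along +x from the flashing's origin; axes as the flashing
- board: fixed plywood roof board lying on the bench, 260 mm (x) by 220 mm (y) by 15 mm thick. Origin: centre of its underside, z up; its +x points up the roof, towards the shingles (turned up to 0.3 rad from world +x). Its bare lower part reaches from x = -130 mm to the shingle's lower edge at x = -30 mm.
- stop (a point): middle of the foot of the hidden batten's front face, on the board's top (15 mm above the bench), 10 mm along +x from the board's centre; axes as the board. The batten, 8 mm high and as wide as the shingle, is where the flashing's leading edge must come to rest, 40 mm in under the shingle.
- butt_edge (a point): middle of the lower (robot-side) edge of the lapped shingle, at its underside: 8 mm above the board's top when lying, 40 mm in front of the stop. The shingle is one wooden slab (scored as three tabs) 170 mm wide (along the board's y, centred), 7 mm thick; its top is 15 mm above the board's top. Behind it (from 82 mm behind this edge) the fixed upper course rises to 23 mm above the board's top.
- shingle (a joint): lift of the lapped shingle in rad about a line 85 mm behind its lower edge: 0 lying, grows as its lower edge is lifted (0.06 = 5 mm). Weakly sprung down: about 2 N at the edge lifts it.
- sanding_block: bystander: sanding block 55 x 95 x 28 mm, loose; origin under its centre
- tape_measure: bystander: tape measure 32 x 70 x 64 mm, loose; origin under its centre
- block_plane: bystander: block plane 46 x 150 x 45 mm, loose; origin under its centre
Not all that is in view belongs to the job. There is more than one size of the flashing; the one meant has the size given above.

How it is judged (in metres and radians):
On the way, in this order (a step that is already met when the one before it is completed fails the run):
1. the flashing has been picked up clear of bench and board (height (world z) of flashing above 0.025 m and contact force between the fingers and flashing above 1 N), for 0.1 s.
2. the flashing's leading edge has entered under the lying shingle (x of nose in the frame of stop above -0.03 m and z of nose in the frame of stop between -0.003 and 0.006 m and value of joint shingle below 0.06 rad), for 0.1 s.
At the end, for the whole second after the job is handed in: Leading edge within 6 mm of the batten, at most 16 mm off centre, square within 0.08 rad, flat on the board (edge within 3 mm, tilt under 0.04 rad); shingle lying (under 0.03 rad); fingers still on the strip (over 1.5 N), which is pressed on the board with over 3 N, at rest (x of nose in the frame of stop between -0.006 and 0.004 m and y of nose in the frame of stop between -0.016 and 0.016 m and z of nose in the frame of stop between -0.003 and 0.003 m and angle between the x axis of flashing and the x axis of board, either way round below 0.08 rad and angle between flashing's own z axis and vertical below 0.04 rad and value of joint shingle below 0.03 rad and contact force between flashing and board above 3 N and contact force between the fingers and flashing above 1.5 N and linear speed of flashing below 0.01 m/s); the arm keeps its last pose, push and grip.
It fails at once if the shingle is lifted (more than 5 mm at its lower edge) (value of joint shingle above 0.06 rad).
It fails at once if a bystander tool is disturbed (moved more than 20 mm) (distance of any of sanding_block, tape_measure, block_plane from where it was at the start of the episode above 0.02 m).
It also fails if it takes over 38 s, if anything falls off the work surface, if the arm or the gripper's body presses on something with over 40 N, if the wrist force passes 120 N, or if a joint passes its speed limit or range.

### The arm

A 6-joint arm with a two-finger parallel gripper is mounted at the origin on a cart in front of the work surface, level with it; the furniture and walls round the work are solid. World frame = base frame: x ahead of the robot, y to its left, z up, the work surface at z = 0. Lengths are in mm, angles in rad, forces in N, time in s.
With the tool pointing down it reaches from about 400 to 825 mm from the base axis. Payload 7 kg.
Tool frame: the origin (TCP) lies midway between the tips of the shut fingers; the grasp point (between the pads) lies 19 mm behind it; z points along the fingers, y is the line along which they close (so a half turn about z gives the same grasp; the last joint's range is limited). The gripper opens to 85 mm and grips with 20 to 120 N. Pads are 22 mm wide; open, the fingers measure 114 mm over their backs; the gripper's body (76 mm by 85 mm) begins 54 mm behind the grasp point. The pads swing forward as they close: fully open they stand 13 mm farther back than shut.
Start: joints at [1.503, 0.359, 0.012, 0, -1.224, -0.288], TCP at [235.137, 632.697, 231.302] pointing down, gripper open.
Joint ranges: [-3.07, 3.07], [-1.43, 2.12], [-1.02, 1.25], [-3.03, 1.67], [-3.05, -0], [-3.03, 3.03]. Speed limits (rad/s): [2.39, 2.39, 3.01, 3.14, 3.14, 3.14].

### API

Orientations are given as a unit quaternion [x, y, z, w].
In Python, from rig import sense, imaging, workorder gives the robot as it stands. The module is installed in compiled form; this text tells all that it offers.
- The arm moves only by the tool arm_command, never from a script. Its argument "series" is a list of rows, each a list of 3 entries, a list of its own where there are three numbers: the closure, from 0 (fully open) to 1 (shut), then the shift along the tool's x, y, z in m, then the turn about the tool's z in degrees. A call has 1 to 8 rows; each row shifts and turns the commanded pose from where the row before left it, along the tool's axes as they then stand; what a row does not reach is not made up. A row lasts 1/10 s, in which the tool goes at most 50 mm and 8.59 degrees, less where a joint would pass 70% of its speed; a pose out of reach is approached as far as the arm can. A call is refused whole if a number of a shift passes 0.05 or a number of a turn 8.59, either way. A call with a gripper value outside its range is refused whole. The fingers move at their own pace and stop on an object; "newtons" is the grip in N (left out, the last holds). Time passes only in rows, so rows that do not move let the fingers close. It gives the time, the measured TCP pose, the force, the opening and the grip force at its end, in the units of the state.
- sense(): the state, without advancing time (a new reading comes with each control period).
- imaging.camera(name): name is "scene" or "side" or "wrist"; returns (picture, depth): 400x640x3 uint8, blue, green, red; 400x640 float32, mm along the optical axis (not along the pixel's ray), 0 where there is no reading.
- imaging.camera_params(name): a dict with "fx", "fy", "cx", "cy" (pixels), "position" and "orientation" of the camera in the world. Camera axes: x right, y up, looking along -z (the intrinsics and any distortion apply to the point x, -y, -z); pixel columns grow to the right and rows downward; lengths in mm; the calibration is good to about 2 mm. A picture is of the moment at which its call begins: read the wrist's pose just before it. camera_params takes no time and is no camera call; for the wrist camera it gives the pose at the moment of the call.
- workorder.sign_off(): hands the job in; it is judged then, once.
Trained networks look in the newest picture that a camera, given by its name, has taken for a name from the list of things; names that differ only in an ending like _2 or _b are one class to them, and where a whole thing is asked for, a point or a joint stands for the part that bears it (a point fixed in the world has none). Each returns a list of dicts, best first, with "confidence" (0 to 1); they miss things now and then, are a little off and sometimes report something else, mostly with a low value. They report only what shows in the picture. A call takes as long as a camera call. They do not tell look-alikes from the thing itself.
- imaging.look_for(camera, query): "xy" ([column, row] in pixels, amid what is visible of it).
The state is a dict: "time": time; "qpos": joint angles; "joint_velocities": joint speeds; "tau": joint torques, N m; "ee_pos": TCP position; "orientation": TCP orientation; "force": force on the tool from outside, world axes, zero at the start; "torque": the same for the moment, N m; "grip_width": finger opening in mm; "gripper_force": force on a finger pad.
Only numpy, scipy, OpenCV 4.12 (cv2) and the standard library are available. Lean on these libraries where they do the work, as an engineer would, in place of code of your own. Each camera call takes 0.05 s, during which the arm holds its last target. There are 200 camera calls.

## Working session

There is one attempt and no reset: what is moved stays moved. The work goes in short steps, Python scripts to look and compute and a tool call to move; the robot and the scene stay as the last step left them, time stands still between calls to the robot, and variables do not carry over. Pictures are saved under pics/ and viewed, at most 10 in all, crops included, and the job is handed in when it is done.

Besides the shell and the picture viewer there is one more tool, called after "Emit:" by a JSON object that holds its "name" and its "arguments". arm_command: Moves the arm, as the interface text tells. Its arguments: {"type":"object","properties":{"series":{"type":"array"},"newtons":{"type":"number"}},"required":["series"]}

```bash
mkdir -p pics; cat > h.py <<'E'
import numpy as np, cv2
from scipy.spatial.transform import Rotation as R
from rig import sense, imaging, workorder
def cloud(name):
    p=imaging.camera_params(name); im,d=imaging.camera(name)
    v,u=np.mgrid[0:400,0:640]
    X=np.stack([(u-p['cx'])/p['fx']*d,-(v-p['cy'])/p['fy']*d,-d],-1)
    W=R.from_quat(p['orientation']).apply(X.reshape(-1,3)).reshape(400,640,3)+np.array(p['position'])
    W[d==0]=np.nan
    return im,d,W
E
python3 - <<'E'
from h import *
s=sense();print(s)
ims=[]
for n in ['scene','side']:
    im,d,W=cloud(n); ims.append(im); np.savez(''+n+'.npz',im=im,W=W)
    print(n,imaging.camera_params(n))
    for q in ['flashing','board','butt_edge','shingle','sanding_block','tape_measure','block_plane']:
        r=imaging.look_for(n,q)
        print(q,[(x['confidence'],x['xy'],W[int(x['xy'][1]),int(x['xy'][0])].round()) for x in r])
cv2.imwrite('pics/a.png',ims[0]);cv2.imwrite('pics/b.png',ims[1])
E
```

```text
{'time': 0.0, 'qpos': array([ 1.50310074e+00,  3.59391919e-01,  1.10239487e-02, -3.55928904e-04,
       -1.22409032e+00, -2.88108557e-01]), 'joint_velocities': array([ 2.64436737e-04,  3.16477409e-04,  8.08796245e-04,  3.09508556e-04,
        6.26989463e-04, -2.16687440e-05]), 'tau': array([ 7.91576076e-04, -5.83330178e+01,  2.93405682e+01,  6.93603024e+00,
       -5.84150461e-03,  2.92641836e-06]), 'ee_pos': array([234.98090781, 632.24723091, 230.34419044]), 'orientation': array([ 9.84206037e-01, -1.77024739e-01, -7.49153873e-05,  8.44343085e-04]), 'force': array([-0.1844466 ,  1.0453947 , -0.07080229]), 'torque': array([ 0.00907112, -0.03105808, -0.03593979]), 'gripper_force': 0.0, 'grip_width': 85.44190673900518}
scene {'fx': 501.03409304209833, 'fy': 501.03409304209833, 'cx': 321.6400571941951, 'cy': 205.91607135153316, 'position': array([-312.24753962, -591.42630337, 1220.37619815]), 'orientation': array([ 0.3277544 , -0.16827298, -0.40839941,  0.8351474 ])}
flashing [(0.87, [386.9, 255.2], array([ 562., -187.,    5.])), (0.82, [263.4, 194.9], array([526., 285.,   2.]))]
board [
[... 469 characters left out ...]
3512773573, 'position': array([  295.3528423 , -1027.00365999,  1090.88341476]), 'orientation': array([ 0.39699172, -0.05084693, -0.11503386,  0.90916411])}
flashing [(0.95, [282.7, 176.4], array([519., 277.,   0.])), (0.95, [331.0, 277.2], array([ 562., -205.,    3.]))]
board [(0.65, [312.4, 229.9], array([553., -20.,  17.]))]
butt_edge [(0.77, [330.1, 214.4], array([622.,  17.,  31.]))]
shingle [(0.79, [333.3, 216.7], array([629.,   6.,  31.]))]
sanding_block [(0.71, [335.0, 159.8], array([718., 286.,  32.]))]
tape_measure [(0.78, [295.2, 130.8], array([610., 461.,  60.])), (0.47, [329.3, 215.0], array([618.,  15.,  30.]))]
block_plane [(0.82, [296.9, 316.2], array([ 431., -331.,   38.]))]
```

View pics/a.png

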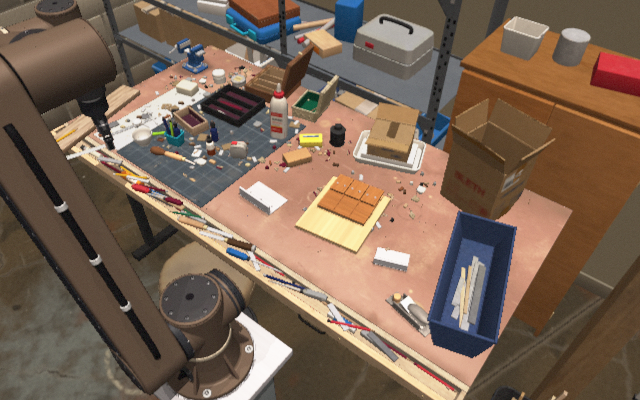

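```bash
python3 - <<'E'
import numpy as np,cv2
# metric top-down height maps: 1px=1mm... x 350..850 up, y +550..-450 left->right
for n in ['scene','side']:
    W=np.load(n+'.npz')['W']; im=np.load(n+'.npz')['im']
    P=W.reshape(-1,3); c=im.reshape(-1,3)
    ok=np.isfinite(P[:,0]); P=P[ok]
    for nm,cx,cy in [('right',562,-196),('left',522,281)]:
        m=(np.hypot(P[:,0]-cx,P[:,1]-cy)<140)&(P[:,2]>22)&(P[:,2]<60)
        m&= (abs(P[:,1])>105)
        Q=P[m]; 
        # keep the largest blob
        g=np.zeros((300,300),np.uint8); ij=(Q[:,:2]-[cx-150,cy-150]).astype(int); g[ij[:,0],ij[:,1]]=255
        g=cv2.morphologyEx(g,cv2.MORPH_CLOSE,np.ones((9,9)))
        k,lab,st,ce=cv2.connectedComponentsWithStats(g)
        for b in range(1,k):
            if st[b,4]<150: continue
            q=Q[lab[ij[:,0],ij[:,1]]==b]
            r=cv2.minAreaRect(q[:,:2].astype(np.float32))
            print(n,nm,np.round(r[0],1),np.round(r[1],1),round(r[2],1),'z',np.percentile(q[:,2],[50,90,98]).round(1),len(q))
E
```

```text
scene right [ 534.6 -217.6] [ 13.1 100.3] 20.7 z [27.7 31.2 34. ] 106
scene left [473. 275.] [144.7  14.3] 88.0 z [35.5 41.9 43.7] 175
side right [ 531.4 -216.8] [  8.  103.1] 20.7 z [27.1 30.8 32.5] 85
side left [468.  229.5] [49.6  8.2] 87.5 z [36.2 41.5 43.5] 35
side left [471.5 302.8] [84.4  8.3] 86.9 z [38.5 41.9 43. ] 43
```

View pics/b.png

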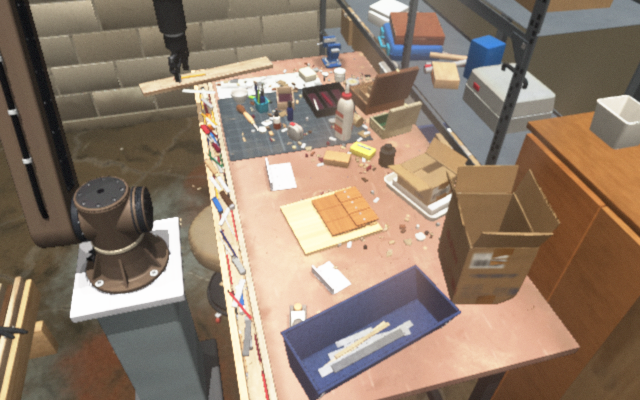

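The scene picture shows two strips: the long one at about (262,195), and a shorter look-alike at (391,260), whose flange is about 100 mm long and 30 mm high. The side picture shows them at (281,177) and (331,277), with the board and shingle at (335,218). The flange fit gives 140 x 40 mm for the left strip, so that is the one to pick up: flange near (471,275), +x at about -2°.

Emit:
{"name": "arm_command", "arguments": {"series": [[0, [0.034, 0.025, 0], 0], [0, [0.034, 0.025, 0], 0], [0, [0.034, 0.025, 0], 0], [0, [0.034, 0.025, 0], 0], [0, [0.034, 0.025, 0], 0], [0, [0.034, 0.025, 0], 0], [0, [0.034, 0.025, 0], 0], [0, [0.034, 0.025, 0], 0]], "newtons": 60}}

```text
time: 1.6
ee_pos: [421.1, 349.0, 231.7]
orientation: [0.984, -0.177, 0.0, -0.0]
force: [0.0, 0.3, -0.1]
grip_width: 86.0
gripper_force: 0.0
```

Emit:
{"name": "arm_command", "arguments": {"series": [[0, [0.034, 0.025, 0], 0], [0, [0.034, 0.025, 0], 0], [0, [0, 0, 0], 8], [0, [0, 0, 0], 8], [0, [0, 0, 0], 8], [0, [0, 0, 0], 8], [0, [0, 0, 0], 8], [0, [0, 0, 0], 8]]}}

```text
time: 2.4
ee_pos: [466.8, 279.9, 231.5]
orientation: [0.826, -0.564, 0.0, -0.0]
force: [0.4, 0.8, 0.4]
grip_width: 85.4
gripper_force: 0.0
```

Emit:
{"name": "arm_command", "arguments": {"series": [[0, [0, 0, 0], 8], [0, [0, 0, 0], 8], [0, [0, 0, 0], 8], [0, [0, 0, 0], 0], [0, [0, 0, 0], 0]]}}

```text
time: 2.9
ee_pos: [466.8, 279.9, 231.4]
orientation: [-0.694, 0.72, 0.0, 0.0]
force: [-0.3, 0.3, 0.0]
grip_width: 85.3
gripper_force: 0.0
```

```bash
python3 - <<'E'
from h import *
s=sense();print(s['time'],s['ee_pos'],R.from_quat(s['orientation']).as_matrix().round(4).tolist(),s['qpos'])
im,d,W=cloud('wrist'); np.savez('w1.npz',im=im,W=W); cv2.imwrite('pics/c.png',im)
p=imaging.camera_params('wrist');print(p['position'])
P=W.reshape(-1,3);P=P[np.isfinite(P[:,0])]
for lo,hi in [(30,48),(1.8,5)]:
    m=(P[:,2]>lo)&(P[:,2]<hi)&(abs(P[:,0]-505)<90)&(abs(P[:,1]-275)<110)
    q=P[m].astype(np.float32)
    if len(q)>10:
        r=cv2.minAreaRect(q[:,:2]);print(r,len(q),np.percentile(q[:,2],[5,50,95]))
E
```

```text
2.9 [466.76079606 279.91956911 231.38531629] [[-0.0375, -0.9993, 0.0001], [-0.9993, 0.0375, 0.0001], [-0.0001, -0.0001, -1.0]] [ 9.00352052e-01  1.43763288e-01 -2.77354906e-01  1.41636820e-05
 -1.14952726e+00 -9.37878890e-01]
[463.58771108 197.4185179  373.63187197]Traceback (most recent call last):
  File "<stdin>", line 10, in <module>
cv2.error: OpenCV(4.12.0) /io/opencv/modules/imgproc/src/convhull.cpp:143: error: (-215:Assertion failed) total >= 0 && (depth == CV_32F || depth == CV_32S) in function 'convexHull'
```

View pics/c.png

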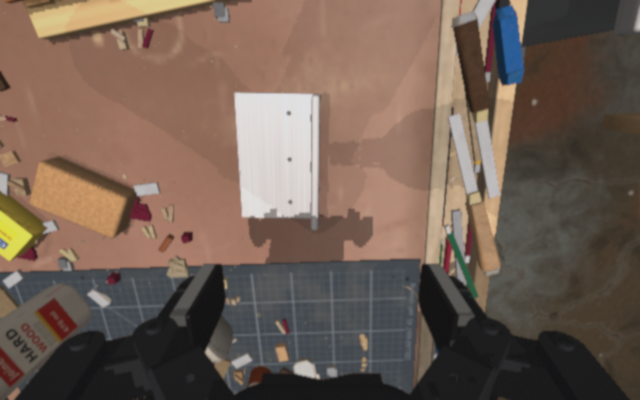

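The wrist picture shows the long strip: flat leg at (238-312, 93-217), flange at columns 312-320, rows 93-229. It sits square to the finger line. Next I fit it metrically.

```bash
python3 - <<'E'
import numpy as np,cv2
f=np.load('w1.npz');W=f['W'];P=W.reshape(-1,3);P=P[np.isfinite(P[:,0])]
for lo,hi in [(30,48),(1.6,6)]:
    m=(P[:,2]>lo)&(P[:,2]<hi)&(abs(P[:,0]-505)<90)&(abs(P[:,1]-260)<110)
    q=np.ascontiguousarray(P[m][:,:2],np.float32)
    g=np.zeros((260,260),np.uint8); ij=(q-[395,130]).astype(int); g[ij[:,0].clip(0,259),ij[:,1].clip(0,259)]=255
    g=cv2.morphologyEx(g,cv2.MORPH_CLOSE,np.ones((3,3)))
    k,lab,st,_=cv2.connectedComponentsWithStats(g);b=1+st[1:,4].argmax()
    q=np.ascontiguousarray(q[lab[ij[:,0].clip(0,259),ij[:,1].clip(0,259)]==b])
    print(lo,cv2.minAreaRect(q),len(q),np.percentile(P[m][:,2],[5,50,95]))
    v=cv2.fitLine(q,cv2.DIST_HUBER,0,.01,.01).ravel();print(v, np.degrees(np.arctan2(v[1],v[0])))
# board: scene/side/wrist tops
for n in ['scene','side','w1']:
    P=np.load(n+'.npz')['W'].reshape(-1,3);P=P[np.isfinite(P[:,0])]
    for nm,lo,hi in [('board',11,19),('shingle',25,33.5),('upper',34.5,45)]:
        m=(P[:,2]>lo)&(P[:,2]<hi)&(P[:,0]>430)&(P[:,0]<800)&(P[:,1]>-160)&(P[:,1]<170)
        q=P[m]
        if len(q)<30: continue
        ij=(q[:,:2]-[430,-160]).astype(int)//3; g=np.zeros((130,115),np.uint8); g[ij[:,0],ij[:,1]]=255
        g=cv2.morphologyEx(g,cv2.MORPH_CLOSE,np.ones((3,3)))
        k,lab,st,_=cv2.connectedComponentsWithStats(g);b=1+st[1:,4].argmax()
        q=q[lab[ij[:,0],ij[:,1]]==b]
        print(n,nm,[np.round(x,1) for x in cv2.minAreaRect(np.ascontiguousarray(q[:,:2],np.float32))],np.median(q[:,2]).round(1),len(q))
E
```

```text
30 ((473.2197265625, 276.05828857421875), (139.5438690185547, 7.937250137329102), 87.22467803955078) 1083 [36.43339236 38.27096237 39.65343278]
[5.4623779e-02 9.9850702e-01 4.7319116e+02 2.7137006e+02] 86.86873
1.6 ((514.7577514648438, 274.4181213378906), (143.67965698242188, 89.00643157958984), 86.8165283203125) 8382 [1.79022576 2.76719836 3.97123919]
[5.6985561e-02 9.9837500e-01 5.1836713e+02 2.6909747e+02] 86.73319
scene board [array([625.2,  13.4]), array([275.8, 259.9]), np.float64(12.3)] 15.8 1885
scene shingle [array([646.6,  20.9]), array([113.9, 172.5]), np.float64(9.9)] 30.5 820
scene upper [array([692.8,  27.7]), array([121.6, 169.4]), np.float64(9.5)] 39.1 803
side board [array([625.5,  21.5]), array([276. , 235.7]), np.float64(9.0)] 15.0 1968
side shingle [array([643.4,  20.6]), array([111.3, 176.1]), np.float64(9.1)] 29.6 947
side upper [array([708.7,  29.9]), array([ 81.8, 171.5]), np.float64(9.5)] 38.0 838
w1 board [array([647.9, 133.3]), array([ 37. , 182.5]), np.float64(87.9)] 14.7 3907
w1 upper [array([731.5, 116.9]), array([13.5,  2. ]), np.float64(7.8)] 36.9 39
```

Emit:
{"name": "arm_command", "arguments": {"series": [[0, [0.0036, -0.0065, 0.03], 0.85], [0, [0, 0, 0.045], 0], [0, [0, 0, 0.045], 0], [0, [0, 0, 0.045], 0], [0, [0, 0, 0.035], 0], [0, [0, 0, 0.0225], 0], [0, [0, 0, 0], 0]], "newtons": 60}}

```text
time: 3.65
ee_pos: [471.5, 274.2, 5.7]
orientation: [-0.688, 0.726, -0.0, -0.003]
force: [-0.3, -1.6, -0.1]
grip_width: 85.4
gripper_force: 0.0
```

Emit:
{"name": "arm_command", "arguments": {"series": [[1, [0, 0, 0], 0], [1, [0, 0, 0], 0], [1, [0, 0, 0], 0], [1, [0, 0, 0], 0], [1, [0, 0, 0], 0], [1, [0, 0, 0], 0], [1, [0, 0, 0], 0], [1, [0, 0, 0], 0]], "newtons": 60}}

```text
time: 4.45
ee_pos: [473.6, 276.4, 9.7]
orientation: [-0.687, 0.727, -0.0, 0.001]
force: [0.0, -1.6, 5.9]
grip_width: 6.8
gripper_force: 59.5
```

Emit:
{"name": "arm_command", "arguments": {"series": [[1, [0, 0, -0.01], 0], [1, [0, 0, -0.03], 0], [1, [0, 0, -0.045], 0], [1, [0, 0, -0.045], 0], [1, [0, 0, -0.045], 0], [1, [0, 0, -0.045], 0], [1, [0.035, -0.006, 0], 0], [1, [0.04, -0.007, 0], 0]]}}

```text
time: 5.25
ee_pos: [481.8, 200.7, 230.7]
orientation: [-0.688, 0.726, 0.0, 0.002]
force: [0.9, -1.5, -2.2]
grip_width: 6.8
gripper_force: 58.7
```

Emit:
{"name": "arm_command", "arguments": {"series": [[1, [0.04, -0.007, 0], 0], [1, [0.04, -0.006, 0], 0], [1, [0, 0, 0], 0], [1, [0, 0, 0], 0], [1, [0, 0, 0], 0]]}}

```text
time: 5.75
ee_pos: [490.2, 120.1, 229.0]
orientation: [-0.687, 0.727, 0.0, 0.0]
force: [0.3, -0.4, -2.1]
grip_width: 7.0
gripper_force: 58.8
```

```bash
python3 - <<'E'
from h import *
s=sense();print(s['time'],s['ee_pos'],R.from_quat(s['orientation']).as_matrix().round(4).tolist(),s['grip_width'],s['gripper_force'])
im,d,W=cloud('wrist'); np.savez('w2.npz',im=im,W=W,ee=s['ee_pos']); cv2.imwrite('pics/d.png',im)
P=W.reshape(-1,3);P=P[np.isfinite(P[:,0])]
# height of held strip
m=(P[:,2]>150)&(P[:,2]<320)&(P[:,0]>s['ee_pos'][0]+15)&(P[:,0]<s['ee_pos'][0]+110)&(abs(P[:,1]-s['ee_pos'][1])<75)
q=P[m]; print(len(q),q.min(0),q.max(0))
A=np.c_[q[:,:2]-s['ee_pos'][:2],np.ones(len(q))]; 
for _ in range(5):
    c=np.linalg.lstsq(A,q[:,2],rcond=None)[0]; r=abs(A@c-q[:,2]);k=r<max(2,np.median(r)*2);A=A[k];q=q[k]
print('leg plane (slopes, z at tcp)',c,len(q))
# butt edge points: along rows in board region: transition board->shingle
for n in ['w2','scene','side']:
    Pn=np.load(n+'.npz')['W'].reshape(-1,3);Pn=Pn[np.isfinite(Pn[:,0])]
    m=(Pn[:,2]>25)&(Pn[:,2]<50)&(Pn[:,0]>540)&(Pn[:,0]<760)&(Pn[:,1]>-110)&(Pn[:,1]<140)
    q=Pn[m]; t=np.radians(9.5)
    u=q[:,0]*np.cos(t)+q[:,1]*np.sin(t); v=-q[:,0]*np.sin(t)+q[:,1]*np.cos(t)
    b=np.arange(-170,40,8.); pts=[]
    for lo in b:
        k=(v>=lo)&(v<lo+8)
        if k.sum()>8: pts.append((lo+4,np.percentile(u[k],3)))
    pts=np.array(pts); 
    L=cv2.fitLine(pts.astype(np.float32),cv2.DIST_HUBER,0,.01,.01).ravel()
    print(n,'v range',np.percentile(v,[.5,99.5]).round(1),'edge slope',(L[1]/L[0]).round(4),'u0 at v=',L[2:].round(1), 'u',pts[:,1].round(0))
    ub=(Pn[:,2]>9)&(Pn[:,2]<20)&(Pn[:,0]>450)&(Pn[:,0]<620)&(Pn[:,1]>-130)&(Pn[:,1]<150)
    print(' board z',np.median(Pn[ub][:,2]).round(1))
E
```

```text
5.75 [490.17718014 120.1232694  229.01055162] [[-0.0565, -0.9984, -0.0], [-0.9984, 0.0565, 0.0002], [-0.0002, 0.0, -1.0]] 7.0023225651147145 58.78396689891815
39272 [505.17760258  45.5059388  218.69779256] [578.43293243 186.10530364 315.82702272]
leg plane (slopes, z at tcp) [-8.42963295e-03  8.79798085e-04  2.22549427e+02] 22590
w2 v range [-166.9   -6.9] edge slope 1.0226 u0 at v= [-65.9 635. ] u [702. 662. 631. 598. 589. 590. 590. 590. 590. 591. 591. 591. 591. 590.
 591. 589. 590. 686. 688. 690. 691.]
 board z 14.8
scene v range [-171.5   -2.2] edge slope 0.022 u0 at v= [-85.4 590.9] u [589. 591. 589. 590. 587. 592. 589. 591. 590. 591. 589. 591. 592. 589.
 592. 590. 594. 592. 592. 592. 594.]
 board z 15.8
side v range [-172.5   -2.2] edge slope 0.023 u0 at v= [-88.4 588.3] u [587. 587. 586. 585. 588. 586. 588. 591. 588. 593. 587. 588. 589. 588.
 589. 587. 592. 585. 594. 591. 589. 604.]
 board z 15.0
```

View pics/d.png

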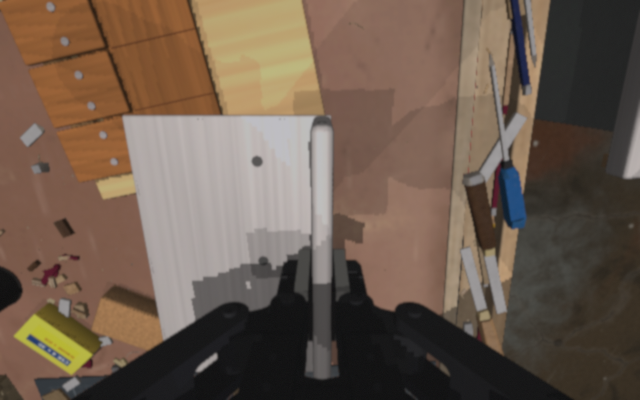

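The wrist picture shows the strip gripped flat and square (leg at columns 125-330, flange near column 321). The shingle's lower edge runs from (195,0) to (220,110), with bare board to its right. I now move to staging in front of the shingle.

Emit:
{"name": "arm_command", "arguments": {"series": [[1, [0.0415, -0.0045, 0], 0], [1, [0.0415, -0.0045, 0], 0], [1, [0.0416, -0.0045, 0], 0], [1, [0, 0, 0.04], -6.3], [1, [0, 0, 0.045], -6.3], [1, [0, 0, 0.045], 0], [1, [0, 0, 0.045], 0], [1, [0, 0, 0.015], 0]]}}

```text
time: 6.6
ee_pos: [494.1, -5.3, 34.7]
orientation: [0.763, -0.647, -0.002, 0.003]
force: [-0.0, 0.1, -2.0]
grip_width: 7.0
gripper_force: 58.9
```

Emit:
{"name": "arm_command", "arguments": {"series": [[1, [0, 0, 0], 0], [1, [0, 0, 0], 0], [1, [0, 0, 0], 0]]}}

```text
time: 6.9
ee_pos: [498.0, -4.5, 40.2]
orientation: [0.763, -0.647, 0.001, -0.001]
force: [0.3, -0.3, -1.6]
grip_width: 7.0
gripper_force: 58.8
```

```bash
python3 - <<'E'
from h import *
s=sense();print(s['time'],s['ee_pos'],R.from_quat(s['orientation']).as_matrix().round(4).tolist(),s['force'])
im,d,W=cloud('wrist'); np.savez('w3.npz',im=im,W=W); cv2.imwrite('pics/e.png',im)
t=np.radians(9.5)
for n,im,W in [('w3',im,W)]+[(n,)+tuple(cloud(n)[::2]) for n in ['scene','side']]:
    if n!='w3': np.savez(n+'2.npz',im=im,W=W)
    P=W.reshape(-1,3);P=P[np.isfinite(P[:,0])]
    u=P[:,0]*np.cos(t)+P[:,1]*np.sin(t); v=-P[:,0]*np.sin(t)+P[:,1]*np.cos(t);z=P[:,2]
    k=(z>26)&(z<33)&(u>580)&(u<665)&(v<-50 if n=='w3' else v<20)&(v>-190)
    pts=[]
    for lo in np.arange(-168,-8,8.):
        m=k&(v>=lo)&(v<lo+8)
        if m.sum()>8: pts.append((lo+4,np.percentile(u[m],3)))
    pts=np.array(pts,np.float32)
    kk=(z>28)&(z<33)&(u>600)&(u<660)&(v>-200)&(v<30)
    print(n,'shingle edge',np.round(pts[:,1],0),'v',np.percentile(v[kk],[.5,99.5]))
E
```

```text
6.9 [498.01200835  -4.50302676  40.15693308] [[0.1638, -0.9865, 0.0023], [-0.9865, -0.1638, 0.0007], [-0.0003, -0.0024, -1.0]] [ 0.32915622 -0.26674226 -1.61056445]
w3 shingle edge [586. 586. 586. 586. 587. 587. 587. 587. 587. 588. 588. 588. 588. 588.
 588.] v [-170.13115627   -4.25660209]
scene shingle edge [588. 589. 587. 589. 590. 585. 590. 590. 589. 588. 590. 592. 615.] v [-171.37156358  -63.41900831]
side shingle edge [588. 586. 585. 586. 587. 583. 584. 585. 585. 586. 589. 588. 586. 587.
 585. 591. 587. 585. 588. 590.] v [-172.29688255   -2.57665488]
```

View pics/e.png

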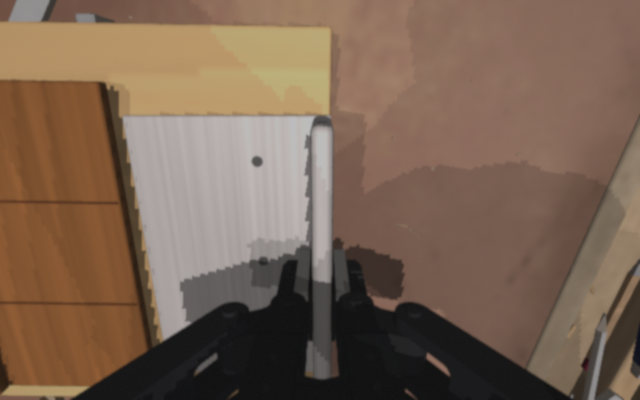

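The wrist picture shows the strip over the bare board, parallel to the shingle edge (edge columns 110-150, strip's leading edge 125-160) and laterally centred, with a gap of about 12 mm. I now lower it.

Emit:
{"name": "arm_command", "arguments": {"series": [[1, [0, 0, 0.006], 0.6], [1, [0, 0, 0.005], 0], [1, [0, 0, 0.003], 0], [1, [0, 0, 0], 0], [1, [0, 0, 0], 0]]}}

```text
time: 7.55
ee_pos: [496.6, -5.4, 24.7]
orientation: [0.759, -0.651, -0.0, 0.0]
force: [-1.3, -1.0, 0.8]
grip_width: 6.9
gripper_force: 59.3
```

Emit:
{"name": "arm_command", "arguments": {"series": [[1, [0, 0, 0.002], 0], [1, [0, 0, 0], 0], [1, [0, 0, 0], 0]]}}

```text
time: 7.85
ee_pos: [496.7, -5.4, 24.6]
orientation: [0.759, -0.651, 0.0, 0.0]
force: [-10.4, 0.9, 26.8]
grip_width: 6.9
gripper_force: 63.4
```

Emit:
{"name": "arm_command", "arguments": {"series": [[1, [0, 0, -0.0018], 0], [1, [0, -0.006, 0], 0], [1, [0, -0.006, 0], 0], [1, [0, -0.006, 0], 0], [1, [0, -0.006, 0], 0], [1, [0, 0, 0], 0], [1, [0, 0, 0], 0]]}}

```text
time: 8.55
ee_pos: [520.2, -2.2, 24.6]
orientation: [0.759, -0.651, -0.0, 0.001]
force: [-5.6, -1.6, 10.0]
grip_width: 7.0
gripper_force: 60.7
```

```bash
python3 - <<'E'
from h import *
im,d,W=cloud('wrist'); cv2.imwrite('pics/f.png',im)
s=sense();print(s['ee_pos'],s['force'],s['torque'])
P=W.reshape(-1,3);P=P[np.isfinite(P[:,0])];t=np.radians(9.5)
u=P[:,0]*np.cos(t)+P[:,1]*np.sin(t); v=-P[:,0]*np.sin(t)+P[:,1]*np.cos(t);z=P[:,2]
for lo,hi in [(590,600),(600,620),(620,640),(640,660)]:
    k=(u>lo)&(u<hi)&(v<-20)&(v>-165); print(lo,np.median(z[k]).round(2))
k=(u>530)&(u<575)&(v<-100)&(v>-150);print('leg top',np.median(z[k]))
E
```

```text
[520.21413576  -2.14984234  24.65116382] [-5.0304656  -1.98586218  9.75225176] [-0.41979918  1.69300234  0.01970724]
590 29.49
600 29.52
620 29.51
640 29.49
leg top 18.119378674869466
```

View pics/f.png

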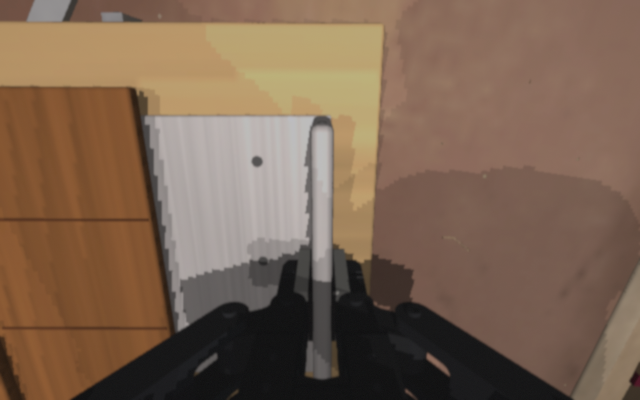

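The leading edge is under the shingle (edge columns 135-170), and the shingle is flat at z = 29.5. I keep sliding.

Emit:
{"name": "arm_command", "arguments": {"series": [[1, [0, -0.006, 0], 0], [1, [0, -0.006, 0], 0], [1, [0, -0.006, 0], 0], [1, [0, -0.005, 0], 0], [1, [0, 0, 0], 0]]}}

```text
time: 9.1
ee_pos: [541.3, 0.7, 24.6]
orientation: [0.759, -0.651, -0.001, 0.002]
force: [-12.0, -2.9, 17.0]
grip_width: 7.0
gripper_force: 61.6
```

Emit:
{"name": "arm_command", "arguments": {"series": [[1, [0, -0.002, 0], 0], [1, [0, -0.002, 0], 0], [1, [0, 0, 0], 0]]}}

```text
time: 9.4
ee_pos: [545.9, 1.6, 24.6]
orientation: [0.759, -0.651, -0.001, 0.001]
force: [-10.6, -1.6, 15.5]
grip_width: 7.1
gripper_force: 61.3
```

Emit:
{"name": "arm_command", "arguments": {"series": [[1, [0, -0.0015, 0], 0], [1, [0, 0, 0], 0]]}}

```text
time: 9.6
ee_pos: [545.8, 1.6, 24.6]
orientation: [0.759, -0.651, -0.002, 0.003]
force: [-14.7, -0.3, 19.4]
grip_width: 6.8
gripper_force: 62.1
```

Emit:
{"name": "arm_command", "arguments": {"series": [[1, [0, -0.0015, 0], 0], [1, [0, 0, 0], 0]]}}

```text
time: 9.8
ee_pos: [547.9, 1.8, 24.6]
orientation: [0.759, -0.651, -0.001, 0.002]
force: [-12.5, -1.8, 16.7]
grip_width: 7.1
gripper_force: 61.7
```

Emit:
{"name": "arm_command", "arguments": {"series": [[1, [0, -0.001, 0], 0], [1, [0, 0, 0], 0]]}}

```text
time: 10.0
ee_pos: [547.9, 1.9, 24.6]
orientation: [0.759, -0.651, -0.002, 0.003]
force: [-16.4, -0.6, 20.5]
grip_width: 7.3
gripper_force: 62.2
```

Stick-slip friction is hiding the contact, so I ease the down-load and then advance to feel the batten.

Emit:
{"name": "arm_command", "arguments": {"series": [[1, [0, 0, -0.0008], 0], [1, [0, 0, 0], 0]]}}

```text
time: 10.2
ee_pos: [548.6, 2.3, 24.7]
orientation: [0.759, -0.651, -0.002, 0.002]
force: [-10.1, -1.0, 9.9]
grip_width: 7.2
gripper_force: 60.6
```

Emit:
{"name": "arm_command", "arguments": {"series": [[1, [0, -0.0015, 0], 0], [1, [0, 0, 0], 0]]}}

```text
time: 10.4
ee_pos: [548.6, 2.2, 24.7]
orientation: [0.759, -0.652, -0.002, 0.003]
force: [-16.0, 1.9, 15.4]
grip_width: 6.8
gripper_force: 61.5
```

Emit:
{"name": "arm_command", "arguments": {"series": [[1, [0, -0.0015, 0], 0], [1, [0, 0, 0], 0]]}}

```text
time: 10.6
ee_pos: [548.6, 2.2, 24.6]
orientation: [0.758, -0.652, -0.003, 0.004]
force: [-21.4, 3.1, 21.0]
grip_width: 6.7
gripper_force: 62.3
```

Emit:
{"name": "arm_command", "arguments": {"series": [[1, [0, 0, -0.0012], 0], [1, [0, 0, 0], 0], [1, [0, 0, 0], 0]]}}

```text
time: 10.9
ee_pos: [548.7, 2.2, 24.9]
orientation: [0.758, -0.652, -0.003, 0.004]
force: [-17.3, 1.8, 10.7]
grip_width: 7.5
gripper_force: 60.7
```

```bash
python3 - <<'E'
from h import *
im,d,W=cloud('wrist'); cv2.imwrite('pics/g.png',im)
s=sense();print(s['ee_pos'],s['force'],R.from_quat(s['orientation']).as_matrix().round(4).tolist())
P=W.reshape(-1,3);P=P[np.isfinite(P[:,0])];t=np.radians(9.5)
u=P[:,0]*np.cos(t)+P[:,1]*np.sin(t); v=-P[:,0]*np.sin(t)+P[:,1]*np.cos(t);z=P[:,2]
for lo,hi in [(590,600),(600,620),(620,640),(640,660)]:
    k=(u>lo)&(u<hi)&(v<-20)&(v>-165); print(lo,np.median(z[k]).round(2))
e=[];f=[]
for lo in np.arange(-168,-70,8.):
    m=(v>=lo)&(v<lo+8); a=m&(z>26)&(z<32)&(u>575); e.append(np.percentile(u[a],2) if a.sum()>8 else np.nan)
    b=m&(z>48)&(z<60)&(u<560)&(u>520); f.append(np.median(u[b]) if b.sum()>8 else np.nan)
print('edge',np.round(e,1),'flange',np.round(f,1))
k=(z>48)&(z<60)&(u<560)&(u>520)&(v<-95);print('strip end v',np.percentile(v[k],1),'shingle end',np.percentile(v[(z>27)&(z<32)&(u>600)&(u<655)],.5))
E
```

```text
[548.6752362    2.23744559  24.90631584] [-17.4977097    1.80029841  11.06671451] [[0.1505, -0.9886, -0.0104], [-0.9886, -0.1504, -0.002], [0.0004, 0.0106, -0.9999]]
590 29.72
600 29.54
620 29.55
640 29.55
edge [586.5 586.8 587.  587.1 587.3 587.3 587.5 587.6 587.7 587.9 588.1 588.2
 596.3] flange [  nan 540.3 540.5 540.6 540.5 540.8 541.  541.1 542.4 540.6 541.5 541.9
 541.7]
strip end v -157.90726667826874 shingle end -171.08129299042793
```

View pics/g.png

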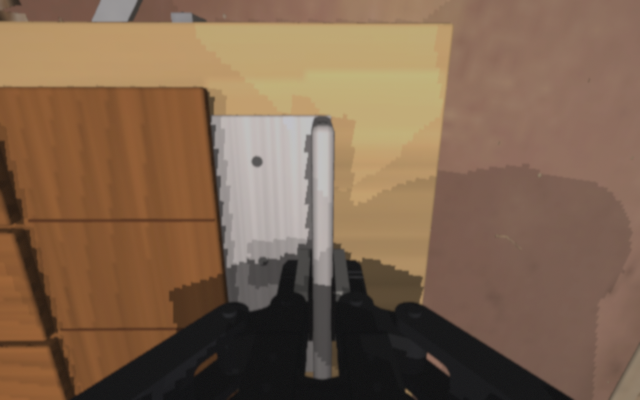

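The flange-to-shingle-edge distance measures 46.4 mm against 46 nominal, so the strip is home. It is parallel to the edge (columns 210-225), its end lies 13 mm inside the shingle's side, and the shingle is flat. I press a little more, settle, and hand in.

Emit:
{"name": "arm_command", "arguments": {"series": [[1, [0, 0, 0.0004], 0], [1, [0, 0, 0], 0], [1, [0, 0, 0], 0], [1, [0, 0, 0], 0], [1, [0, 0, 0], 0]]}}

```text
time: 11.45
ee_pos: [548.6, 2.2, 24.7]
orientation: [0.758, -0.652, -0.003, 0.004]
force: [-17.8, 1.8, 12.6]
grip_width: 6.7
gripper_force: 61.1
```

```bash
python3 - <<'E'
from h import *
s=sense();print(s['time'],s['ee_pos'],s['force'],s['gripper_force'])
print(workorder.sign_off())
E
```

```text
11.45 [548.62429305   2.23557846  24.68901922] [-17.78043671   1.82031018  12.55614611] 61.05519890785217
the job is handed in; nothing more can be done
None
```

The job is handed in at 11.5 s, verdict not shown: by my measurements the strip is home against the batten, square, about 13 mm inside the shingle's side at the end I could see, and still gripped and pressed on the board with about 12 N, with the shingle lying flat.

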